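Sort the overhauled bushes

TASK

First stand the green spray can upright in the round dark dish, without tipping it over and before moving any of the four bushes, because it blocks the one behind it in the wooden rack. Then sort the bushes: both yellow bronze bushes into the red tray and both grey steel bushes into the blue tray, each standing on end on the tray's floor, side by side. Let go of everything.

Things in the scene. Friction and masses are not known exactly. Their poses are not given: they have to be found in the camera images.
- can_mid (a point): green spray can with a white band and white cap, standing upright at the open side of the wooden rack, in front of a bush, 3 to 10 mm from it. Body 52 mm in diameter up to 100 mm, cap 36 mm in diameter up to 125 mm; about 220 g. This point is on its axis half-way up (62.5 mm above its foot), z up the axis.
- bronze_a_mid (a point): yellow bronze bush, a plain tube standing on end, outside diameter 46 mm, bore 34 mm, 45 mm tall, about 300 g; this point is on its axis half-way up, z along the axis. May be standing in the open or in the rack behind the can.
- bronze_b_mid (a point): a second yellow bronze bush, like the first, a plain tube standing on end, outside diameter 46 mm, bore 34 mm, 45 mm tall, about 300 g; this point is on its axis half-way up, z along the axis. May be standing in the open or in the rack behind the can.
- steel_a_mid (a point): grey steel bush, a plain tube standing on end, outside diameter 56 mm, bore 40 mm, 40 mm tall, about 380 g; this point is on its axis half-way up, z along the axis. May be standing in the open or in the rack behind the can.
- steel_b_mid (a point): a second grey steel bush, like the first, a plain tube standing on end, outside diameter 56 mm, bore 40 mm, 40 mm tall, about 380 g; this point is on its axis half-way up, z along the axis. May be standing in the open or in the rack behind the can.
- red_tray: red low open sheet tray, fixed to the bench, outside 170 (its x) by 142 (its y) by 24 mm high, walls and floor 4 mm thick; origin at the centre of its underside, on the bench (z = 0), x along its longer side. It lies on the robot's left or right (either may be either).
- blue_tray: blue low open sheet tray, fixed to the bench, outside 170 (its x) by 142 (its y) by 24 mm high, walls and floor 4 mm thick; origin at the centre of its underside, on the bench (z = 0), x along its longer side. It lies on the robot's left or right (either may be either).
- dish: round dark steel dish, fixed to the bench, outside diameter 100 mm, inside 92 mm, rim 12 mm high, floor 4 mm thick; origin at the centre of its underside, on the bench (z = 0).
- rack: three-sided wooden rack without a floor, fixed to the bench, 150 mm deep (its x) by 170 mm wide (its y), walls 10 mm thick and 45 mm high, open on its -x side, which faces the robot; inside it is 150 mm wide. Origin at its centre on the bench (z = 0). The can and one bush stand in it on its x axis, the bush further in: the can about 32 mm to the -x side of the origin, the bush about 26 mm to the +x side.
Mind the look-alikes: they are no part of the job. Several things have the shape of the dish; the one meant has the colours described above.

How it is judged:
By the outcome, as a careful person would: the job done as asked, in the order asked, and still so for the second after the job is handed in, with the robot touching nothing.
It also fails if it takes over 141 s, if anything falls off the work surface, if the arm or the gripper's body presses on something with over 40 N, if the wrist force passes 120 N, or if a joint passes its speed limit or range.

ROBOT

A 7-joint arm with a two-finger parallel gripper is mounted at the origin on the work surface. World frame = base frame: x ahead of the robot, y to its left, z up, the work surface at z = 0. Lengths are in mm, angles in rad, forces in N, time in s.
With the tool pointing down it reaches from about 400 to 875 mm from the base axis. Payload 19.3 kg.
Tool frame: the origin (TCP) lies at the very end of the fingers, on their centre line; the grasp point (between the pads) lies 19 mm behind it (grip_point_offset is the z of the grasp point in the tool frame, in mm); z points along the fingers, y is the line along which they close (so a half turn about z gives the same grasp; the last joint's range is limited). The gripper opens to 85 mm and grips with 20 to 120 N. Pads are 22 mm wide; open, the fingers measure 114 mm over their backs; the gripper's body (76 mm by 85 mm) begins 54 mm behind the grasp point. The pads swing forward as they close: fully open they stand 13 mm farther back than shut.
Start: joints at [1.2, 0.521, -0.036, 1.599, 0.021, 1.021, -0.113], TCP at [185.149, -596.937, 206.991] pointing down, gripper open.
Joint ranges: [-2.91, 2.91], [-0.3, 2.13], [-1.5, 1.42], [0.17, 2.43], [-1.26, 4.41], [0.16, 1.93], [-2.52, 2.52]. Speed limits (rad/s): [1.89, 1.89, 2.39, 2.39, 3.01, 3.01, 3.01].

INTERFACE

Orientations are given as a 3x3 rotation matrix whose columns are the frame's x, y, z axes.
In Python, from workcell import movep, movel, goto_joints, open_gripper, clamp, wait, inverse_kinematics, read_state, camera, PlanningError, finish_job, grip_point_offset gives the robot as it stands. Calls block until the motion is done:
- movep(position, orientation): joint-space move of the TCP to a pose.
- movel(position, frame=None, max_speed=150, guard=None): straight line of the TCP; frame=None keeps the orientation; max_speed is the mean speed in mm/s. With guard (N) it stops when the force on the tool has changed by that much, and returns True; else False.
- goto_joints(angles): joint-space move.
- open_gripper() and clamp(): open the fingers fully, or close them until they stop; the grip force is fixed at half the most.
- wait(seconds).
- inverse_kinematics(position, orientation): joint angles nearest the present ones, or None.
- read_state(): the state.
- camera(name): name is "side" or "top"; returns a dict with "image" (400x640x3 uint8, blue, green, red), "range_z" (400x640 float32, mm along the optical axis (not along the pixel's ray), 0 where there is no reading), "fx", "fy", "cx", "cy" (pixels), "cam_to_world" (4x4, takes a point from camera to world coordinates). Camera axes: x right, y up, looking along -z (the intrinsics and any distortion apply to the point x, -y, -z); pixel columns grow to the right and rows downward; lengths in mm; the calibration is good to about 2 mm. A picture is of the moment at which its call begins.
A pose or a line that the arm cannot do raises PlanningError and nothing moves.
- finish_job(): hands the job in; it is judged then, once.
The state is a dict: "time": time; "qpos": joint angles; "qvel": joint speeds; "joint_efforts": joint torques, N m; "eef_pos": TCP position; "tool_rot": TCP orientation; "ft_force": force on the tool from outside, world axes, zero at the start; "torque": the same for the moment, N m; "finger_gap": finger opening in mm; "gripper_force": force on a finger pad.
Only numpy, scipy, OpenCV 4.12 (cv2) and the standard library are available. Lean on these libraries where they do the work, as an engineer would, in place of code of your own. Each camera call takes 0.05 s, during which the arm holds its last target. There are 200 camera calls.

## Working session

There is one attempt and no reset: what is moved stays moved. The work goes in short steps, each a Python script; the robot and the scene stay as the last script left them, time stands still between calls to the robot, and variables do not carry over. Pictures are saved under pics/ and viewed, at most 14 in all, crops included, and the job is handed in when it is done.

```bash
ls; mkdir -p pics; python3 - <<'E'
from workcell import *
import cv2,numpy as np
for n in("top","side"):
    c=camera(n); cv2.imwrite(f"pics/{n}0.png",c["image"]); np.savez(f"{n}0.npz",**{k:c[k] for k in c})
    print(n,c["fx"],c["fy"],c["cx"],c["cy"],[k for k in c]); print(np.round(c["cam_to_world"],3), (c["range_z"]>0).mean())
s=read_state();print(s["time"],s["tool_rot"],s["finger_gap"],grip_point_offset)
E
```

```text
pics
top 423.98286538564344 423.98286538564344 315.8006715542441 204.92576644425742 ['image', 'range_z', 'fx', 'fy', 'cx', 'cy', 'cam_to_world']
[[ 1.800000e-02  9.900000e-01 -1.430000e-01  2.881330e+02]
 [-1.000000e+00  1.700000e-02 -8.000000e-03 -1.650200e+01]
 [-6.000000e-03  1.430000e-01  9.900000e-01  1.174438e+03]
 [ 0.000000e+00  0.000000e+00  0.000000e+00  1.000000e+00]] 0.99590625
side 365.5207710444089 365.5207710444089 313.16136719447337 205.52660524456704 ['image', 'range_z', 'fx', 'fy', 'cx', 'cy', 'cam_to_world']
[[ 9.96000e-01  4.90000e-02 -7.70000e-02  3.97272e+02]
 [-9.10000e-02  5.49000e-01 -8.31000e-01 -6.49349e+02]
 [ 1.00000e-03  8.34000e-01  5.52000e-01  5.01585e+02]
 [ 0.00000e+00  0.00000e+00  0.00000e+00  1.00000e+00]] 0.99596484375
0.1 [[ 9.55106284e-01  2.96263171e-01 -3.47077000e-04]
 [ 2.96263369e-01 -9.55105835e-01  9.27748145e-04]
 [-5.66376604e-05 -9.88924284e-04 -9.99999509e-01]] 85.5349711723435 -18.700000000000003
```

View pics/top0.png

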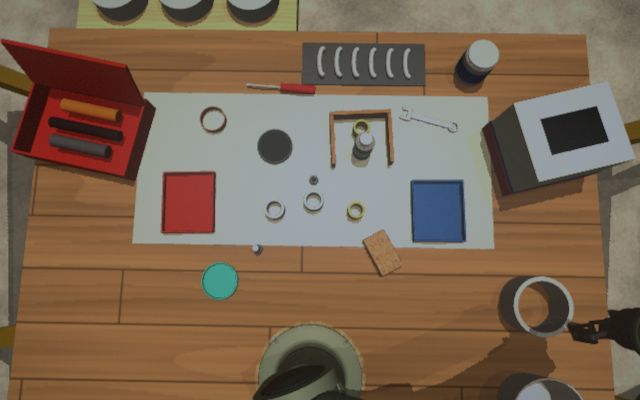

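View pics/side0.png

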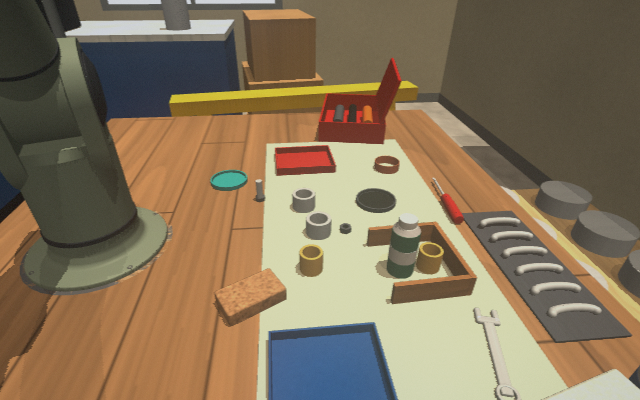

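The top view shows the dark dish at (275,146), the rack around (362,138) with the can at (364,146) and a bronze bush at (361,128). The open bronze bush is at (355,211), and the steel bushes are at (275,211) and (313,201). The red tray is at (188,202) and the blue tray at (438,211). The look-alikes are the teal dish and the copper ring. The side view agrees with this.

```bash
cat > h.py <<'E'
from workcell import *
import cv2,numpy as np
def shot(n):
    return camera(n)
def cloud(c):
    v,u=np.mgrid[0:400,0:640]; d=c["range_z"]
    p=np.stack([(u-c["cx"])/c["fx"]*d,-(v-c["cy"])/c["fy"]*d,-d],-1)
    T=c["cam_to_world"]; return p@T[:3,:3].T+T[:3,3]
def onplane(c,uv,z):
    uv=np.atleast_2d(uv).astype(float);T=c["cam_to_world"]
    r=np.stack([(uv[:,0]-c["cx"])/c["fx"],-(uv[:,1]-c["cy"])/c["fy"],-np.ones(len(uv))],-1)@T[:3,:3].T
    return (T[:3,3]+r*((z-T[2,3])/r[:,2])[:,None])[:,:2]
def blob(c,m,uv):
    n,l=cv2.connectedComponents(m.astype(np.uint8)); u,v=uv
    w=l[v-12:v+13,u-12:u+13]; k=np.bincount(w[w>0]).argmax(); return (l==k)
def contour(m):
    cs,_=cv2.findContours(m.astype(np.uint8),cv2.RETR_EXTERNAL,cv2.CHAIN_APPROX_NONE)
    return max(cs,key=cv2.contourArea)[:,0]
E
cat > m.py <<'E'
from h import *
C={n:dict(np.load(n+"0.npz")) for n in("top","side")}
def top(n,uv,h,tol=9,R=45):
    # points near the object's top height -> circle on that plane
    c=C[n];P=cloud(c);m=np.abs(P[...,2]-h)<tol
    mm=np.zeros_like(m);u,v=uv;mm[v-R:v+R,u-R:u+R]=1
    b=blob(c,m&mm,uv); q=onplane(c,contour(b),h).astype(np.float32)
    (ctr,r)=cv2.minEnclosingCircle(q); return np.round([*ctr,2*r,P[b][:,2].mean(),*P[b][:,:2].mean(0)],1)
def bench(n,uv):
    c=C[n];P=cloud(c);return P[uv[1],uv[0]].round(1)
for n,uv in(("top",(240,200)),("top",(400,225)),("top",(300,110)),("side",(350,280)),("side",(330,180))): print(n,uv,bench(n,uv))
for name,h,a,b in(("bronze open",45,(355,211),(311,250)),("bronze rack",45,(361,128),(430,248)),("steel1",40,(275,211),(304,193)),("steel2",40,(313,201),(319,218)),("can cap",125,(364,134),(408,220)),("can shoulder",100,(364,140),(404,230))):
    print(name,top("top",a,h,R=18),top("side",b,h,R=18))
# trays, dish, rack
for name,lo,hi in(("red",(165,80,90),(180,255,255)),("blue",(100,110,40),(125,255,255))):
    for n in("top","side"):
        c=C[n];hsv=cv2.cvtColor(c["image"],cv2.COLOR_BGR2HSV)
        if name=="red": hsv[...,0]=np.where(hsv[...,0]<10,175,hsv[...,0])
        m=cv2.inRange(hsv,np.array(lo),np.array(hi))
        b=blob(c,m,{"red":{"top":(188,202),"side":(305,160)},"blue":{"top":(438,211),"side":(330,370)}}[name][n])
        r=cv2.minAreaRect(onplane(c,contour(b),24).astype(np.float32)); print(name,n,np.round(r[0],1),np.round(r[1],1),r[2])
for n,uv in(("top",(275,146)),("side",(376,200))):
    c=C[n];g=c["image"].max(2)<90;b=blob(c,g,uv);q=onplane(c,contour(b),12).astype(np.float32)
    r=cv2.fitEllipse(q);print("dish",n,np.round(r[0],1),np.round(r[1],1))
P=cloud(C["top"]);m=np.abs(P[...,2]-45)<10;mm=np.zeros_like(m);mm[100:175,322:402]=1
b=P[m&mm][:,:2]
d=b[(b[:,0]>-1e9)]
r=cv2.minAreaRect(d.astype(np.float32));print("rack",r)
E
python3 m.py
```

```text
top (240, 200) [468.8 206.7  -1.4]
top (400, 225) [ 406.  -241.5   -1.1]
top (300, 110) [734.2  44.    2.1]
side (350, 280) [ 513.9 -155.4   -0.7]
side (330, 180) [526.3 232.9  -1.6]
bronze open [ 442.  -113.9   46.    43.8  442.4 -114. ] [ 442.2 -123.2   53.    42.3  442.9 -120.3]
bronze rack [ 672.8 -127.2   45.7   43.5  677.6 -126.1] [ 671.8 -137.7   53.9   42.   672.9 -134.5]
steel1 [443.  107.4  55.8  39.  443.7 107.6] [443.7  94.9  66.9  36.8 443.7 100.1]
steel2 [468.1   1.   56.2  39.1 468.2   1.3] [466.3  -8.9  65.7  37.3 468.6  -6.1]
can cap [ 614.  -131.9   35.1  124.1  614.8 -130.9] [ 613.  -141.3   42.4  123.1  614.2 -139.3]
can shoulder [ 614.1 -131.3   53.   102.3  607.  -128.6] [ 612.9 -141.4   61.7  101.   609.7 -150.4]
red top [458.3 346.9] [170.3 143.1] 1.9212528467178345
red side [460.4 321.7] [169.5 182.5] 1.8234622478485107
blue top [ 445.9 -340.9] [162.6 138.8] 1.001373291015625
blue side [ 443.  -346.1] [150.7 105.9] 0.3884652554988861
dish top [622.2 113.1] [93.6 97.5]
dish side [622.  100.2] [ 89.9 107.2]
rack ((647.591796875, -128.196044921875), (151.554443359375, 170.48348999023438), 3.310342788696289)
```

```bash
cat > r.py <<'E'
from h import *
def rot(a):
    c,s=np.cos(a),np.sin(a); return np.array([[c,s,0],[s,-c,0],[0,0,-1.]])
def frame(p,deg):
    # the half turn whose IK is nearest the present joints
    q0=read_state()["qpos"]; best=None
    for d in(deg,deg+180):
        q=inverse_kinematics(p,rot(np.radians(d)))
        if q is not None and (best is None or np.abs(np.array(q)-q0).max()<best[0]): best=(np.abs(np.array(q)-q0).max(),d)
    return rot(np.radians(best[1]))
def rep(t):
    s=read_state(); print(t,"t%.1f"%s["time"],"gap%.1f F%.0f"%(s["finger_gap"],s["gripper_force"]),np.round(s["eef_pos"],1),"ft",np.round(s["ft_force"],1))
def carry(src,sdeg,dst,ddeg,zt,zp,hi=220):
    """grip at TCP height zt over src, set down so that TCP ends near zp over dst"""
    p=[*src,hi]; movep(p,frame(p,sdeg)); movel([*src,zt+40],max_speed=250)
    movel([*src,zt],max_speed=80); rep("down"); clamp(); rep("grip")
    movel([*src,hi],max_speed=120); rep("lift")
    p=[*dst,hi]; movep(p,frame(p,ddeg)); movel([*dst,zp+20],max_speed=150)
    hit=movel([*dst,zp-4],max_speed=25,guard=6); rep("set %s"%hit)
    open_gripper(); wait(0.3); movel([*dst,hi],max_speed=150); rep("out")
E
python3 - <<'E'
from r import *
# can: check the grip before carrying
carry([614,-131.7],3.5,[622,113],0,63,67)
c=camera("top");cv2.imwrite("pics/top1.png",c["image"]);np.savez("top1.npz",**c)
c=camera("side");cv2.imwrite("pics/side1.png",c["image"])
E
```

```text
down t3.6 gap85.7 F0 [ 614.1 -131.6   62.9] ft [ 0.2 -1.  -0.1]
grip t4.1 gap49.4 F61 [ 614.7 -131.8   63.9] ft [-0.8  1.2  8.1]
lift t5.5 gap49.2 F62 [ 613.7 -131.7  219.3] ft [-0.8  0.5 -2. ]
set True t8.2 gap49.4 F63 [622.1 112.9  68. ] ft [-0.6 -1.1  6.9]
out t10.2 gap85.5 F0 [621.6 112.9 219.1] ft [ 0.7  0.1 -0.8]
```

View pics/side1.png

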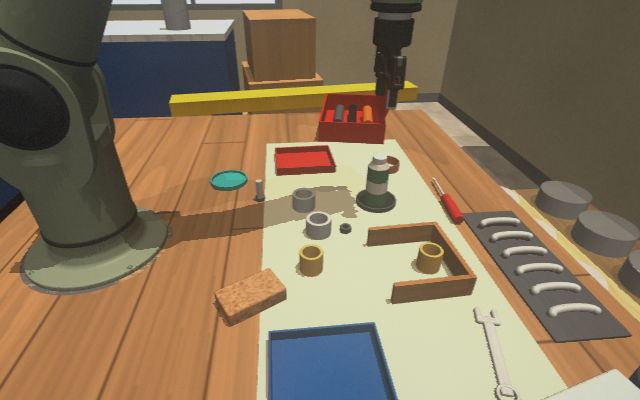

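The can stands upright in the dark dish at (377,185), and the rack is clear. Next, the bushes.

```bash
python3 - <<'E'
from r import *
def slot(c,deg,d): a=np.radians(deg); return [c[0]+d*np.cos(a),c[1]+d*np.sin(a)]
R,B=([458.3,346.9],1.9),([445.9,-340.9],1.0)
carry([672.8,-127.0],3.5,slot(*R,38),R[1],9,13)
carry([442,-113.9],0,slot(*R,-38),R[1],9,13)
carry([468.1,1],0,slot(*B,38),B[1],8,12)
carry([443,107.4],0,slot(*B,-38),B[1],8,12)
p=[500,0,320];movep(p,frame(p,0));rep("end")
for n in("top","side"):
    c=camera(n);cv2.imwrite(f"pics/{n}2.png",c["image"])
E
```

```text
down t12.7 gap85.5 F0 [ 672.9 -126.9    8.9] ft [ 0.7 -0.5  0.8]
grip t13.2 gap43.4 F59 [ 673.1 -127.3   10.1] ft [-4.4 -0.9 12. ]
lift t15.1 gap43.1 F61 [ 672.6 -127.   219.3] ft [ 0.6  0.1 -3.2]
set True t19.1 gap42.7 F63 [496.2 348.1  14.1] ft [-1.7 -1.6  9.6]
out t21.4 gap85.7 F0 [496.  348.  219.2] ft [-0.7  0.4  0. ]
down t24.6 gap85.2 F0 [ 442.2 -113.9    9.3] ft [ 0.2 -0.9 -0.6]
grip t25.1 gap43.1 F58 [ 442.3 -114.1    9.9] ft [-4.1  0.7 23.1]
lift t27.0 gap42.9 F61 [ 441.7 -113.9  219.5] ft [-0.9 -0.2 -3. ]
set True t30.8 gap42.7 F62 [420.2 345.6  14.1] ft [-1.1 -1.6  8.6]
out t33.1 gap85.2 F0 [420.1 345.4 219.3] ft [-0.3  0.2 -0. ]
down t35.9 gap85.1 F0 [468.3   1.    8.3] ft [ 0.4 -0.4 -0.3]
grip t36.4 gap51.8 F57 [468.5   1.    9.1] ft [-5.6 -0.  26.7]
lift t38.3 gap51.6 F63 [467.8   1.  219.5] ft [ 0.8  0.  -4. ]
set True t41.7 gap51.5 F66 [ 483.8 -340.2   13.5] ft [-1.7  0.6 10.4]
out t44.0 gap85.3 F0 [ 483.6 -340.   219.3] ft [-0.3 -0.1 -0.8]
down t47.1 gap85.3 F0 [443.2 107.5   8.3] ft [-0.4  0.6 -0.7]
grip t47.6 gap51.9 F57 [443.4 107.4   9.1] ft [-5.7 -2.  29.5]
lift t49.5 gap51.5 F63 [442.8 107.3 219.5] ft [-0.2  0.5 -3.8]
set True t53.2 gap51.2 F66 [ 407.8 -341.5   13.6] ft [-0.2 -0.3  7.5]
out t55.5 gap85.3 F0 [ 407.6 -341.4  219.3] ft [-0.4  0.5 -0.3]
end t56.9 gap85.4 F0 [499.9  -1.2 319.6] ft [ 0.9 -0.6  0.5]
```

View pics/top2.png

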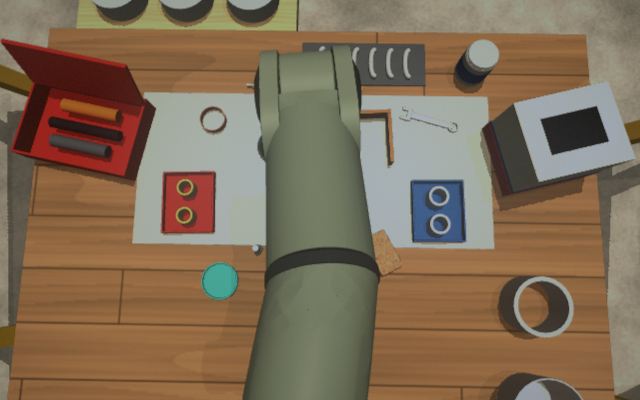

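View pics/side2.png

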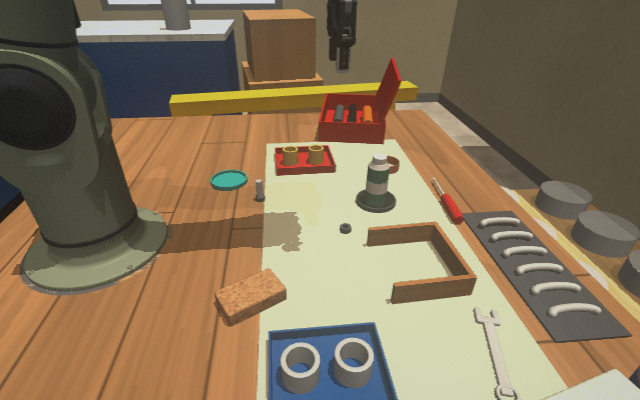

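The top view shows both bronze bushes on end in the red tray at (185,188) and (185,215), and both steel bushes in the blue tray at (438,197) and (440,224). The side view shows the can upright in the dish at (377,185), with the arm clear of everything.

```bash
python3 -c "
from workcell import *
print(finish_job())"
```

```text
the job is handed in; nothing more can be done
None
```

The job is handed in: the can was placed first and stands upright in the dark dish, both bronze bushes are in the red tray and both steel bushes in the blue tray, all standing on end and released, at about 57 s of the 141 s allowed.

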